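# Set out the roller end kit by the seal tool

## Robot

A 7-joint arm with a two-finger parallel gripper is mounted at the origin on the work surface. World frame = base frame: x ahead of the robot, y to its left, z up, the work surface at z = 0. Lengths are in m, angles in rad, forces in N, time in s.
With the tool pointing down it reaches from about 0.4 to 0.875 m from the base axis. Payload 19.3 kg.
Tool frame: the origin (TCP) lies at the very end of the fingers, on their centre line; the grasp point (between the pads) lies 19 mm behind it; z points along the fingers, y is the line along which they close (so a half turn about z gives the same grasp; the last joint's range is limited). The gripper opens to 85 mm and grips with 20 to 120 N. Pads are 22 mm wide; open, the fingers measure 114 mm over their backs; the gripper's body (76 mm by 85 mm) begins 54 mm behind the grasp point. The pads swing forward as they close: fully open they stand 13 mm farther back than shut.
Start: joints at [-1.239, 0.521, -0.036, 1.599, 0.021, 1.021, -0.113], TCP at [0.244, 0.575, 0.231] pointing down, gripper open.
Joint ranges: [-2.91, 2.91], [-0.3, 2.13], [-1.5, 1.42], [0.17, 2.43], [-1.26, 4.41], [0.16, 1.93], [-2.52, 2.52]. Speed limits (rad/s): [1.89, 1.89, 2.39, 2.39, 3.01, 3.01, 3.01].

## Interface

Orientations are given as [roll, pitch, yaw] about the fixed x, y, z axes, in that order (R = Rz(yaw) Ry(pitch) Rx(roll)).
In Python, from workcell import monitor, optics, job_done gives the robot as it stands.
- The arm moves only by the shell command python3 -m handwheel 'ROWS' [FORCE]. ROWS is JSON, a list of rows, each an object of numbers: "dx", "dy", "dz": the shift along the tool's x, y, z in cm; "wx", "wy", "wz": the turn, a rotation vector about the tool's x, y, z in rad; "claw": the opening in per cent of the stroke, from 0 (shut) to 100 (fully open). A call has 1 to 8 rows; each row shifts and turns the commanded pose from where the row before left it, along the tool's axes as they then stand; what a row does not reach is not made up. A row lasts 1/8 s, in which the tool goes at most 62.5 mm and 10.7 degrees, less where a joint would pass 70% of its speed; a pose out of reach is approached as far as the arm can. A call with a gripper value outside its range is refused whole. The fingers move at their own pace and stop on an object; FORCE is the grip in N (left out, the last holds). Time passes only in rows, so rows that do not move let the fingers close. It gives the time, the measured TCP pose, the force, the opening and the grip force at its end, in the units of the state.
- monitor.observe(): the state, without advancing time (a new reading comes with each control period).
- optics.grab_frame(name): name is "scene" or "top" or "wrist"; returns a dict with "frame" (420x560x3 uint8, blue, green, red), "fovy" (degrees; the focal length in pixels is half the picture's height over the tangent of half this angle, whatever the lens; pixels are square), "cx", "cy" (the principal point, pixels), "R" (3x3) and "t" (3): a world point X has camera coordinates R X + t. Camera axes: x right, y down, z forward; pixel columns grow to the right and rows downward; lengths in m; the calibration is good to about 2 mm. A picture is of the moment at which its call begins. There is no depth.
- job_done(): hands the job in; it is judged then, once.
Trained networks look in the newest picture that a camera, given by its name, has taken for a name from the list of things; names that differ only in an ending like _2 or _b are one class to them, and where a whole thing is asked for, a point or a joint stands for the part that bears it (a point fixed in the world has none). Each returns a list of dicts, best first, with "p" (0 to 1); they miss things now and then, are a little off and sometimes report something else, mostly with a low value. They report only what shows in the picture. A call takes as long as a camera call. They do not tell look-alikes from the thing itself.
- optics.masks_of(name, camera): "region" (420x560 bool, what is visible of it) and "rect" ([left, top, width, height] in pixels, round what is visible of it).
The state is a dict: "clock": time; "qpos": joint angles; "qd": joint speeds; "joint_efforts": joint torques, N m; "position": TCP position; "tool_rot": TCP orientation; "force": force on the tool from outside, world axes, zero at the start; "moment": the same for the moment, N m; "grip_width": finger opening in m; "finger_force": force on a finger pad.
Only numpy, scipy, OpenCV 4.12 (cv2) and the standard library are available. Lean on these libraries where they do the work, as an engineer would, in place of code of your own. Each camera call takes 0.05 s, during which the arm holds its last target. There are 200 camera calls.

## Task

Set out the roller end kit for the fitter: lay the larger cream spacer ring flat in the middle of the round grey steel setting plate and the smaller cream spacer on top of it, the two centred on one another; stand the orange grease cap upright, boss up, on top of the teal housing so that it covers the bore centrally; and lay the steel puller jaw flat on the bench with the middle of its bar halfway between the centres of the housing and the setting plate. Leave the red tin, the wrench and the loose dark bearing where they are.

Things in the scene. Friction and masses are not known exactly. Their poses are not given: they have to be found in the camera images.
- housing: Teal cast roller end housing, bolted down (fixed). Round bolt flange 116 mm across and 10 mm high, on it a round body 90 mm across; its flat top is 40 mm above the bench, with an open bore 36 mm across in the middle. Origin: centre of its underside, on the bench; z up. Its y axis lies along the line from the housing to the setting plate, or the other way, within 0.2 rad of the world's y axis.
- setplate: Round grey steel setting plate, 100 mm across, 15 mm thick, fixed to the bench, 260 mm from the housing centre to centre, to its left or to its right. Origin: centre of its underside, on the bench; z up.
- spacer_large: Larger cream nylon spacer ring, loose: 60 mm outside, 34 mm hole, 22 mm high, lying flat on the bench. Origin: centre of its underside; z up.
- spacer_small: Smaller cream nylon spacer ring, loose: 44 mm outside, 24 mm hole, 18 mm high, lying flat on the bench. Origin: centre of its underside; z up.
- cap: Orange grease cap, loose, standing on the bench: a flange 58 mm across and 12 mm high, on it a round boss 34 mm across to grip, up to 36 mm above the underside. Solid flat underside. Origin: centre of its underside; z up through the boss.
- jaw: Steel bearing puller jaw, loose, about 0.3 kg, lying flat on the bench: a straight bar 110 mm long (along its x), 22 mm wide (y) and 16 mm thick (z), with a hook at its +x end that juts 19 mm beyond the bar's side towards +y, 18 mm long, of the same thickness. Origin: centre of the underside of the bar; this is the point that is to be halfway.
- tin: Red grease tin, 74 mm across and 60 mm high, loose; a bystander. Origin: centre of its underside.
- wrench: Steel wrench 180 mm long lying along its x; loose, a bystander. Origin: underside, near its middle.
- bearing: Dark steel ball bearing, 52 mm across and 15 mm high, lying flat, loose; a bystander. Origin: centre of its underside.
There are look-alikes about, which are no part of the job. Leave any green look-alike of the cap alone. Several things have the shape of the housing; the one meant has the colours described above.

How it is judged:
By the outcome, as a careful person would: the job done as asked, in the order asked, and still so for the second after the job is handed in, with the robot touching nothing.
It also fails if it takes over 96 s, if anything falls off the work surface, if the arm or the gripper's body presses on something with over 40 N, if the wrist force passes 120 N, or if a joint passes its speed limit or range.

## Working session

There is one attempt and no reset: what is moved stays moved. The work goes in short steps, Python scripts to look and compute and a shell command to move; the robot and the scene stay as the last step left them, time stands still between calls to the robot, and variables do not carry over. Pictures are saved under pics/ and viewed, at most 15 in all, crops included, and the job is handed in when it is done.

```bash
mkdir -p pics; ls; cat > h.py <<'E'
import numpy as np, cv2
from workcell import monitor, optics, job_done
def f(fr): return fr["frame"].shape[0]/2/np.tan(np.radians(fr["fovy"])/2)
def toz(fr,u,v,z):
    d=np.array([(u-fr["cx"])/f(fr),(v-fr["cy"])/f(fr),1.]); R=np.array(fr["R"]); t=np.array(fr["t"])
    c=-R.T@t; d=R.T@d; return c+d*(z-c[2])/d[2]
def proj(fr,X):
    p=np.array(fr["R"])@np.array(X)+np.array(fr["t"]); return fr["cx"]+f(fr)*p[0]/p[2], fr["cy"]+f(fr)*p[1]/p[2]
E
python3 - <<'E'
from h import *
for c in ["scene","top"]:
    fr=optics.grab_frame(c); cv2.imwrite(f"pics/{c}0.png",fr["frame"])
    print(c,-np.array(fr["R"]).T@np.array(fr["t"]),fr["fovy"],fr["cx"],fr["cy"])
    for n in ["housing","setplate","spacer_large","spacer_small","cap","jaw","tin","wrench","bearing"]:
        for m in optics.masks_of(n,c):
            ys,xs=np.nonzero(m["region"]); 
            print(n,round(m["p"],2),m["rect"],len(xs),round(xs.mean(),1),round(ys.mean(),1),toz(fr,xs.mean(),ys.mean(),0.015).round(3)[:2], fr["frame"][m["region"]].mean(0).round())
s=monitor.observe();print({k:np.round(v,3) for k,v in s.items()})
E
```

```text
pics
scene [1.14847601 0.08354065 0.54842556] 55.69704804631422 286.3394620904713 211.34839083224213
housing 0.97 [329.1, 211.0, 60.3, 53.2] 2345 358.9 238.2 [0.575 0.139] [83. 93. 37.]
housing 0.58 [306.1, 269.9, 73.5, 64.8] 3551 341.1 302.7 [0.735 0.114] [127.  72.  45.]
setplate 0.64 [199.2, 215.0, 54.6, 38.4] 1535 226.0 234.8 [ 0.612 -0.117] [ 99. 103. 106.]
spacer_large 0.69 [420.9, 192.9, 27.8, 19.8] 562 432.2 203.6 [0.439 0.292] [ 87. 112. 126.]
spacer_small 0.79 [335.5, 187.4, 19.2, 18.0] 276 345.7 199.1 [0.457 0.107] [113. 146. 164.]
cap 0.82 [197.1, 175.6, 21.7, 25.3] 474 206.1 188.4 [ 0.475 -0.202] [ 54. 102.  52.]
cap 0.79 [242.9, 172.0, 29.1, 27.2] 495 255.9 188.0 [ 0.453 -0.093] [ 48.  94. 175.]
cap 0.55 [263.0, 153.4, 21.1, 18.3] 333 272.4 162.5 [ 0.344 -0.077] [ 53. 101.  47.]
cap 0.47 [201.1, 214.3, 51.3, 41.2] 1627 226.3 235.2 [ 0.613 -0.116] [ 97. 102. 105.]
jaw 0.64 [244.1, 175.5, 24.1, 24.9] 444 255.4 188.6 [ 0.456 -0.094] [ 46.  92. 173.]
tin 0.9 [430.6, 235.5, 52.0, 54.7] 2017 455.5 260.9 [0.604 0.315] [ 96. 104. 135.]
wrench 0.84 [92.3, 206.1, 51.6, 67.2] 923 
[... 1190 characters left out ...]
 0.64 [412.9, 137.2, 24.6, 82.9] 698 426.4 174.6 [ 0.638 -0.316] [115. 122. 129.]
bearing 0.54 [266.2, 113.8, 29.3, 19.9] 368 280.7 123.4 [ 0.763 -0.007] [67. 74. 82.]
{'clock': np.float64(1.0), 'qpos': array([-1.239,  0.521, -0.036,  1.599,  0.021,  1.021, -0.113]), 'qd': array([ 0.   , -0.   , -0.001,  0.   ,  0.001,  0.001,  0.002]), 'joint_efforts': array([ 1.0000e-03, -9.2684e+01,  1.9790e+00, -3.7028e+01,  1.8000e-02,
        2.0000e-03, -0.0000e+00]), 'position': array([0.244, 0.575, 0.231]), 'tool_rot': array([-3.142, -0.   ,  2.74 ]), 'force': array([-0.234,  0.863,  0.576]), 'moment': array([ 0.001, -0.06 , -0.033]), 'finger_force': np.float64(0.0), 'grip_width': np.float64(0.085)}
```

```bash
python3 - <<'E'
import cv2
a=cv2.imread("pics/top0.png"); cv2.imwrite("pics/top1.png",cv2.resize(a[90:370,60:500],(800,509),interpolation=cv2.INTER_CUBIC))
E
```

```text
(no output)
```

View pics/top1.png

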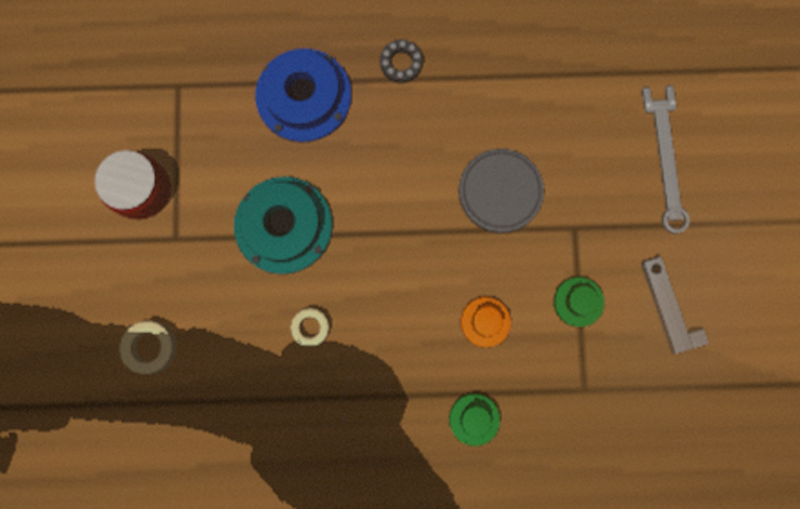

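View pics/scene0.png

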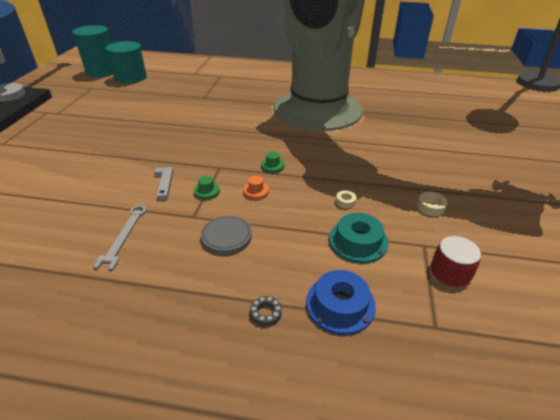

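The teal housing-shaped thing (crop 283,225; top 216,214) fits the description, and the blue one (303,95) is a look-alike. The orange cap is at crop (486,321); the green ones at (580,301) and (475,418) stay. The large ring is at (147,347), the small one at (310,326), the jaw at (675,305) and the plate at (502,190). I'll turn the tool to align it with the world axes and approach the large ring.

```bash
python3 -m handwheel '[{"wz":-0.134,"claw":100},{"wz":-0.134},{"wz":-0.134},{"dx":-2.5,"dy":-5},{"dx":-3.5,"dy":-5},{"dx":-3.5,"dy":-5},{"dx":-3.5,"dy":-5},{"dx":-3,"dy":-5}]' 60; python3 -m handwheel '[{"dx":-1,"dy":-2},{}]'
python3 - <<'E'
from h import *
fr=optics.grab_frame("wrist"); cv2.imwrite("pics/w1.png",fr["frame"]); s=monitor.observe(); print(s["position"],s["tool_rot"],s["qpos"].round(2) if hasattr(s["qpos"],"round") else s["qpos"])
print(-np.array(fr["R"]).T@np.array(fr["t"]),np.round(fr["R"],2))
for n in ["spacer_large","spacer_small"]:
    for m in optics.masks_of(n,"wrist"):
        x,y,w,hh=m["rect"]; print(n,m["p"],m["rect"],toz(fr,x+w/2,y+hh/2,0.022),toz(fr,x,y+hh/2,0.022),toz(fr,x+w,y+hh/2,0.022))
E
```

```text
[0.24444598 0.57520165 0.23130987] [-3.14158498e+00 -3.85641310e-07  2.73974025e+00] [-1.24  0.52 -0.04  1.6   0.02  1.02 -0.11]
[0.1739716  0.60513039 0.37298666] [[ 0.39  0.92 -0.  ]
 [ 0.88 -0.37  0.3 ]
 [ 0.27 -0.12 -0.95]]schema error: expected keys dx, dy, dz, wx, wy, wz, claw
schema error: expected keys dx, dy, dz, wx, wy, wz, claw
```

View pics/w1.png

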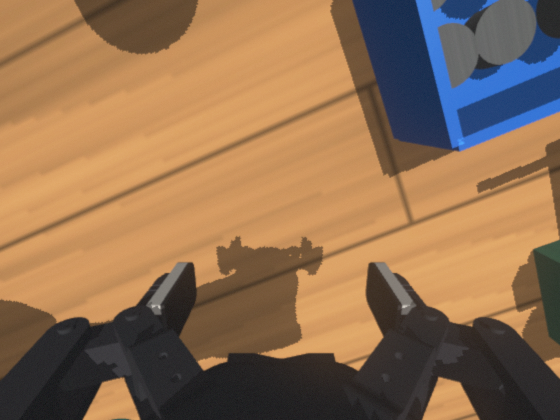

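The rows need all seven keys, so nothing moved. The picture shows the start view: a blue bin at upper right and the fingers at (170,290) and (390,290).

```bash
python3 -m handwheel '[{"dx":0,"dy":0,"dz":0,"wx":0,"wy":0,"wz":-0.134,"claw":100},{"dx":0,"dy":0,"dz":0,"wx":0,"wy":0,"wz":-0.134,"claw":100},{"dx":0,"dy":0,"dz":0,"wx":0,"wy":0,"wz":-0.134,"claw":100},{"dx":-3.5,"dy":-5,"dz":0,"wx":0,"wy":0,"wz":0,"claw":100},{"dx":-3.5,"dy":-5,"dz":0,"wx":0,"wy":0,"wz":0,"claw":100},{"dx":-3.5,"dy":-5,"dz":0,"wx":0,"wy":0,"wz":0,"claw":100},{"dx":-3.5,"dy":-5,"dz":0,"wx":0,"wy":0,"wz":0,"claw":100},{"dx":-3.5,"dy":-5,"dz":0,"wx":0,"wy":0,"wz":0,"claw":100}]' 60; python3 -m handwheel '[{"dx":-1,"dy":-3.4,"dz":0,"wx":0,"wy":0,"wz":0,"claw":100},{"dx":0,"dy":0,"dz":0,"wx":0,"wy":0,"wz":0,"claw":100}]'
cat > look.py <<'E'
import sys
from h import *
# usage: look.py name:z ... [pic=..]
fr=optics.grab_frame("wrist"); s=monitor.observe(); print("t",s["clock"],"tcp",np.round(s["position"],4),"rot",np.round(s["tool_rot"],3),"q",np.round(s["qpos"],2))
for a in sys.argv[1:]:
    if a.startswith("pic="): cv2.imwrite("pics/"+a[4:]+".png",fr["frame"]); continue
    n,z=a.split(":"); z=float(z)
    for m in optics.masks_of(n,"wrist"):
        r=np.uint8(m["region"]); c=max(cv2.findContours(r,cv2.RETR_EXTERNAL,cv2.CHAIN_APPROX_NONE)[0],key=cv2.contourArea)[:,0]
        P=np.array([toz(fr,u,v,z)[:2] for u,v in c]); 
        (cx,cy),rad=cv2.minEnclosingCircle(np.float32(P*1000))
        A=np.c_[2*P,np.ones(len(P))]; k=np.linalg.lstsq(A,(P**2).sum(1),rcond=None)[0]
        print(n,round(m["p"],2),np.round(m["rect"]),"enc",round(cx,1),round(cy,1),round(rad,1),"lsq",(k[:2]*1000).round(1),round(1000*np.sqrt(k[2]+k[0]**2+k[1]**2),1),"x",(P[:,0].min()*1e3).round(1),(P[:,0].max()*1e3).round(1),"y",(P[:,1].min()*1e3).round(1),(P[:,1].max()*1e3).round(1),fr["frame"][m["region"]].mean(0).round())
E
python3 look.py spacer_large:0.022 pic=w2
```

```text
clock: 2.15
position: [0.4205, 0.3236, 0.2315]
tool_rot: [3.141, 0.0, -3.141]
force: [1.7, 0.4, 0.8]
grip_width: 0.0854
finger_force: 0.0
clock: 2.4
position: [0.4306, 0.2887, 0.2315]
tool_rot: [-3.141, 0.0, 3.138]
force: [-1.2, 1.2, -0.6]
grip_width: 0.0852
finger_force: 0.0
t 2.45 tcp [0.4299 0.2906 0.2315] rot [3.141 0.    3.14 ] q [-0.65  0.35 -0.07  1.88  0.03  0.91  0.83]
spacer_large 0.84 [261. 160.  49.  47.] enc 429.3 291.8 30.3 lsq [429.5 292.7] 28.9 x 399.5 459.2 y 265.6 321.0 [178. 220. 231.]
```

View pics/w2.png

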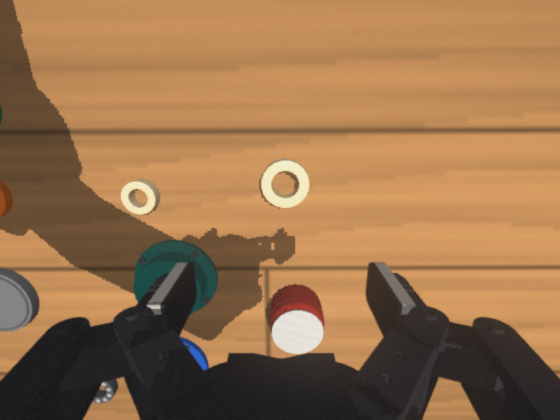

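The large ring shows at (285,184), directly below the TCP, with the tin at (297,318) clear of it. I'll go down halfway and check it from there, which also gives its height.

```bash
python3 -m handwheel '[{"dx":0,"dy":0.1,"dz":5.5,"wx":0,"wy":0,"wz":0,"claw":100},{"dx":0,"dy":0,"dz":5.5,"wx":0,"wy":0,"wz":0,"claw":100},{"dx":0,"dy":0,"dz":0,"wx":0,"wy":0,"wz":0,"claw":100}]'
python3 look.py spacer_large:0.022 spacer_large:0.0
python3 - <<'E'
from h import *
# two-view triangulation, top + scene (mask rect centres = mid-height of things)
F={c:optics.grab_frame(c) for c in ("top","scene","wrist")}
for n in ["spacer_large","spacer_small","cap","setplate","housing","jaw"]:
    L={c:[m for m in optics.masks_of(n,c) if m["p"]>.4] for c in F}
    def ray(c,m):
        ys,xs=np.nonzero(m["region"]);fr=F[c]; a=toz(fr,xs.mean(),ys.mean(),0.);b=toz(fr,xs.mean(),ys.mean(),.1);return a,(b-a)/np.linalg.norm(b-a)
    for c1,c2 in (("top","scene"),("top","wrist")):
      for p in L[c1]:
        for q in L[c2]:
          a,d=ray(c1,p);b,e=ray(c2,q);k=np.linalg.lstsq(np.c_[d,-e],b-a,rcond=None)[0];X=a+k[0]*d;Y=b+k[1]*e
          if np.linalg.norm(X-Y)<.012: print(n,c2,((X+Y)/2).round(4),np.linalg.norm(X-Y).round(4),F["top"]["frame"][p["region"]].mean(0).round())
E
```

```text
clock: 2.88
position: [0.4273, 0.2922, 0.1187]
tool_rot: [-3.138, -0.005, -3.139]
force: [-0.5, 0.4, 1.0]
grip_width: 0.0854
finger_force: 0.0
t 2.925 tcp [0.4286 0.2929 0.1211] rot [-3.14e+00 -2.00e-03 -3.14e+00] q [-0.66  0.51 -0.07  1.97  0.05  0.66  0.81]
spacer_large 0.91 [246. 178.  71.  72.] enc 428.5 293.0 31.4 lsq [428.8 293.7] 29.9 x 397.4 459.5 y 264.9 322.6 [171. 212. 225.]
spacer_large 0.91 [246. 178.  71.  72.] enc 435.6 293.0 34.3 lsq [435.9 293.7] 32.7 x 401.7 469.5 y 262.4 325.3 [171. 212. 225.]
spacer_large scene [0.43   0.2901 0.0093] 0.0051 [101. 139. 151.]
spacer_large wrist [0.4318 0.2916 0.0023] 0.0054 [101. 139. 151.]
spacer_small scene [0.4503 0.1074 0.0094] 0.001 [122. 165. 173.]
spacer_small wrist [0.4495 0.1067 0.0076] 0.0019 [122. 165. 173.]
cap scene [ 0.4482 -0.095   0.0093] 0.0001 [ 16.  75. 145.]
cap scene [ 0.468  -0.2046  0.0088] 0.0018 [ 46. 112.  53.]
cap scene [ 0.3389 -0.0773  0.0094] 0.0003 [29. 70. 34.]
setplate scene [ 0.602  -0.1201  0.004 ] 0.0003 [88. 92. 98.]
housing scene [0.5677 0.1387 0.0073] 0.0007 [49. 56. 29.]
jaw scene [ 0.4568 -0.3095  0.0047] 0.0017 [104. 118. 133.]
```

```bash
python3 -m handwheel '[{"dx":0,"dy":0,"dz":5,"wx":0,"wy":0,"wz":0,"claw":100},{"dx":0,"dy":0,"dz":5,"wx":0,"wy":0,"wz":0,"claw":100},{"dx":0,"dy":0,"dz":1.8,"wx":0,"wy":0,"wz":0,"claw":100},{"dx":0,"dy":0,"dz":0,"wx":0,"wy":0,"wz":0,"claw":40},{"dx":0,"dy":0,"dz":0,"wx":0,"wy":0,"wz":0,"claw":40},{"dx":0,"dy":0,"dz":0,"wx":0,"wy":0,"wz":0,"claw":40},{"dx":0,"dy":0,"dz":0,"wx":0,"wy":0,"wz":0,"claw":40}]' 40
```

```text
clock: 4.95
position: [0.4303, 0.2929, 0.0049]
tool_rot: [3.14, 0.002, -3.142]
force: [-1.5, -1.1, 12.4]
grip_width: 0.0575
finger_force: 44.0
```

```bash
python3 -m handwheel '[{"dx":0,"dy":0,"dz":-5,"wx":0,"wy":0,"wz":0,"claw":40},{"dx":-0.5,"dy":-2,"dz":-5,"wx":0,"wy":0,"wz":0,"claw":40},{"dx":-2.5,"dy":-5.2,"dz":0,"wx":0,"wy":0,"wz":0,"claw":40},{"dx":-2.5,"dy":-5.2,"dz":0,"wx":0,"wy":0,"wz":0,"claw":40},{"dx":-2.5,"dy":-5.2,"dz":0,"wx":0,"wy":0,"wz":0,"claw":40},{"dx":-2.5,"dy":-5.2,"dz":0,"wx":0,"wy":0,"wz":0,"claw":40},{"dx":-2.5,"dy":-5.2,"dz":0,"wx":0,"wy":0,"wz":0,"claw":40},{"dx":-2.2,"dy":-5.2,"dz":0,"wx":0,"wy":0,"wz":0,"claw":40}]'
python3 -m handwheel '[{"dx":-2,"dy":-5,"dz":0,"wx":0,"wy":0,"wz":0,"claw":40},{"dx":0,"dy":-3.1,"dz":0,"wx":0,"wy":0,"wz":0,"claw":40},{"dx":0,"dy":0,"dz":0,"wx":0,"wy":0,"wz":0,"claw":40}]'
python3 look.py setplate:0.015 spacer_large:0.122 pic=w3
```

```text
clock: 5.95
position: [0.5826, -0.0416, 0.1045]
tool_rot: [3.142, 0.002, -3.142]
force: [0.6, 0.1, -0.6]
grip_width: 0.0578
finger_force: 43.8
clock: 6.32
position: [0.6014, -0.124, 0.1041]
tool_rot: [-3.14, 0.001, 3.138]
force: [-0.5, -0.1, -1.4]
grip_width: 0.0579
finger_force: 43.8
t 6.375 tcp [ 0.6016 -0.1218  0.1041] rot [-3.141e+00  1.000e-03  3.140e+00] q [ 0.16  0.66 -0.09  1.73  0.08  0.76  1.61]
setplate 0.74 [226. 153. 122. 120.] enc 600.8 -118.8 49.7 lsq [ 593.2 -118. ] 41.7 x 551.6 629.0 y -168.4 -69.7 [140. 145. 151.]
setplate 0.42 [521. 122.  39. 114.] enc 574.0 98.2 47.4 lsq [573.5  96.7] 31.5 x 528.5 619.5 y 69.4 111.6 [ 99. 108.  44.]
spacer_large 0.76 [220. 216. 122. 119.] enc 597.3 -124.1 32.3 lsq [ 597.7 -123.7] 30.3 x 565.6 629.5 y -152.2 -95.4 [151. 182. 196.]
```

View pics/w3.png

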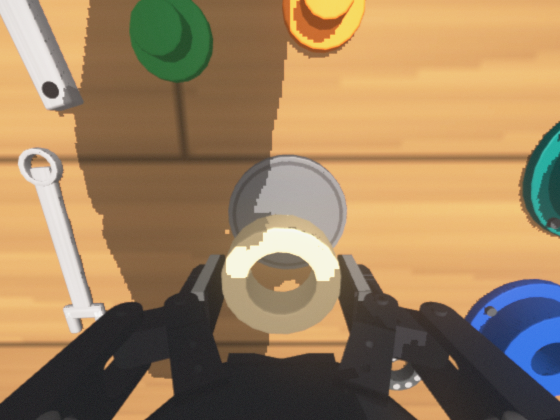

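The ring at (281,275) is held square above the plate (287,212). The plate centre works out at about (0.601, -0.119). I'll shift 4 mm and lower.

```bash
python3 -m handwheel '[{"dx":-0.1,"dy":0.4,"dz":4,"wx":0,"wy":0,"wz":0,"claw":40},{"dx":0,"dy":0,"dz":3,"wx":0,"wy":0,"wz":0,"claw":40},{"dx":0,"dy":0,"dz":1.3,"wx":0,"wy":0,"wz":0,"claw":40},{"dx":0,"dy":0,"dz":0.2,"wx":0,"wy":0,"wz":0,"claw":40},{"dx":0,"dy":0,"dz":0,"wx":0,"wy":0,"wz":0,"claw":40},{"dx":0,"dy":0,"dz":0,"wx":0,"wy":0,"wz":0,"claw":90},{"dx":0,"dy":0,"dz":0,"wx":0,"wy":0,"wz":0,"claw":100},{"dx":0,"dy":0,"dz":0,"wx":0,"wy":0,"wz":0,"claw":100}]'
python3 -m handwheel '[{"dx":0,"dy":0,"dz":-5,"wx":0,"wy":0,"wz":0,"claw":100},{"dx":0,"dy":0,"dz":-5.5,"wx":0,"wy":0,"wz":0,"claw":100},{"dx":0,"dy":0,"dz":-1,"wx":0,"wy":0,"wz":0,"claw":100},{"dx":0,"dy":0,"dz":0,"wx":0,"wy":0,"wz":0,"claw":100}]'
python3 look.py setplate:0.015 spacer_large:0.037 pic=w4
```

```text
clock: 7.48
position: [0.6027, -0.1167, 0.0185]
tool_rot: [-3.142, 0.0, -3.141]
force: [-0.5, -0.5, 0.2]
grip_width: 0.0852
finger_force: 0.0
clock: 7.98
position: [0.6027, -0.1168, 0.1336]
tool_rot: [-3.141, 0.001, -3.142]
force: [0.1, -0.2, -0.8]
grip_width: 0.0853
finger_force: 0.0
t 8.025 tcp [ 0.6021 -0.1167  0.1325] rot [ 3.142e+00 -1.000e-03 -3.141e+00] q [ 0.16  0.62 -0.09  1.71  0.07  0.81  1.61]
setplate 0.64 [355. 323.  28.  35.] enc 755.3 -21.3 25.8 lsq [754.1 -22.6] 17.7 x 729.7 781.0 y -36.5 -7.6 [102. 109. 117.]
setplate 0.57 [227. 149. 104. 109.] enc 601.3 -118.8 49.9 lsq [ 601.2 -118.6] 49.0 x 552.0 650.9 y -167.6 -69.8 [138. 145. 153.]
spacer_large 0.56 [245. 174.  73.  70.] enc 600.8 -116.2 30.9 lsq [ 601.  -116.1] 29.5 x 570.0 630.7 y -145.5 -87.2 [203. 230. 235.]
```

View pics/w4.png

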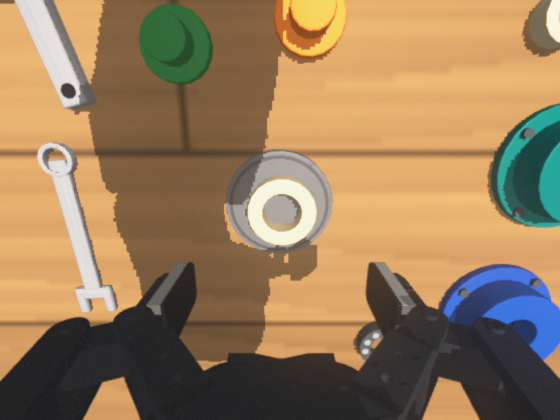

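The ring lies flat on the plate at (282,212) but 2.6 mm off towards +y. The plate is at (279,203). I'll regrip it and nudge it.

```bash
python3 -m handwheel '[{"dx":0,"dy":0,"dz":5.5,"wx":0,"wy":0,"wz":0,"claw":100},{"dx":0,"dy":0,"dz":5,"wx":0,"wy":0,"wz":0,"claw":90},{"dx":0,"dy":0,"dz":0.9,"wx":0,"wy":0,"wz":0,"claw":40},{"dx":0,"dy":0,"dz":0,"wx":0,"wy":0,"wz":0,"claw":40},{"dx":0,"dy":0,"dz":0,"wx":0,"wy":0,"wz":0,"claw":40},{"dx":0,"dy":0,"dz":0,"wx":0,"wy":0,"wz":0,"claw":40},{"dx":0,"dy":-0.25,"dz":0,"wx":0,"wy":0,"wz":0,"claw":40},{"dx":0,"dy":0,"dz":0,"wx":0,"wy":0,"wz":0,"claw":40}]' 20
python3 -m handwheel '[{"dx":0,"dy":0,"dz":0,"wx":0,"wy":0,"wz":0,"claw":100},{"dx":0,"dy":0,"dz":0,"wx":0,"wy":0,"wz":0,"claw":100},{"dx":0,"dy":0,"dz":0,"wx":0,"wy":0,"wz":0,"claw":100},{"dx":0,"dy":0,"dz":-5,"wx":0,"wy":0,"wz":0,"claw":100},{"dx":0,"dy":0,"dz":-5.5,"wx":0,"wy":0,"wz":0,"claw":100},{"dx":0,"dy":0,"dz":-0.9,"wx":0,"wy":0,"wz":0,"claw":100},{"dx":0,"dy":0,"dz":0,"wx":0,"wy":0,"wz":0,"claw":100}]'
python3 look.py setplate:0.015 spacer_large:0.037
```

```text
clock: 9.12
position: [0.6027, -0.1197, 0.0197]
tool_rot: [-3.141, 0.0, 3.141]
force: [-0.4, 0.3, -0.8]
grip_width: 0.0586
finger_force: 22.0
clock: 10.0
position: [0.6027, -0.1193, 0.1336]
tool_rot: [-3.141, 0.001, -3.141]
force: [-0.4, -0.1, 0.2]
grip_width: 0.0852
finger_force: 0.0
t 10.05 tcp [ 0.6022 -0.1192  0.1326] rot [ 3.142e+00 -1.000e-03 -3.141e+00] q [ 0.16  0.62 -0.09  1.71  0.07  0.81  1.61]
setplate 0.91 [227. 151. 107. 104.] enc 601.4 -118.7 49.8 lsq [ 601.2 -118.6] 48.7 x 552.0 650.9 y -167.3 -70.4 [140. 146. 153.]
spacer_large 0.69 [243. 177.  73.  71.] enc 603.4 -118.8 31.3 lsq [ 603.6 -119.3] 29.8 x 572.5 634.5 y -148.1 -90.4 [201. 229. 235.]
```

```bash
python3 -m handwheel '[{"dx":3,"dy":4.5,"dz":0,"wx":0,"wy":0,"wz":0,"claw":100},{"dx":3,"dy":4.5,"dz":0,"wx":0,"wy":0,"wz":0,"claw":100},{"dx":3,"dy":4.5,"dz":0,"wx":0,"wy":0,"wz":0,"claw":100},{"dx":3,"dy":4.5,"dz":0,"wx":0,"wy":0,"wz":0,"claw":100},{"dx":3.2,"dy":4.6,"dz":0,"wx":0,"wy":0,"wz":0,"claw":100},{"dx":0,"dy":0,"dz":0,"wx":0,"wy":0,"wz":0,"claw":90},{"dx":0,"dy":0,"dz":0,"wx":0,"wy":0,"wz":0,"claw":90}]'
python3 look.py spacer_small:0.018 housing:0.04 pic=w5
```

```text
clock: 11.02
position: [0.4505, 0.1065, 0.1327]
tool_rot: [-3.141, -0.001, -3.141]
force: [0.4, -0.8, 0.2]
grip_width: 0.0771
finger_force: 0.0
t 11.075 tcp [0.4507 0.106  0.1328] rot [-3.141e+00 -1.000e-03  3.141e+00] q [-0.27  0.42 -0.11  2.1   0.08  0.63  1.13]
spacer_small 0.83 [262. 178.  43.  45.] enc 445.8 108.5 22.7 lsq [445.9 108.2] 21.7 x 423.6 468.0 y 86.8 128.8 [187. 222. 232.]
housing 0.73 [258. 260. 105.  99.] enc 549.8 139.0 59.0 lsq [547.4 135.1] 52.1 x 492.8 602.9 y 85.2 183.8 [114. 124.  43.]
```

View pics/w5.png

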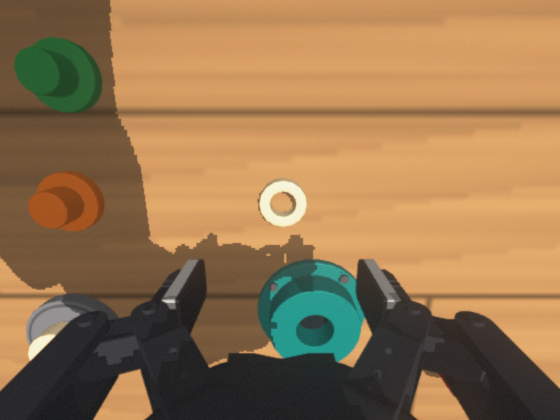

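The small ring is at (283,203), measured at (0.446, 0.1085). The housing at (310,310) is clear of the fingers. Grasping it now.

```bash
python3 -m handwheel '[{"dx":0.45,"dy":0.25,"dz":5,"wx":0,"wy":0,"wz":0,"claw":90},{"dx":0,"dy":0,"dz":5,"wx":0,"wy":0,"wz":0,"claw":90},{"dx":0,"dy":0,"dz":2.5,"wx":0,"wy":0,"wz":0,"claw":80},{"dx":0,"dy":0,"dz":0.5,"wx":0,"wy":0,"wz":0,"claw":60},{"dx":0,"dy":0,"dz":0,"wx":0,"wy":0,"wz":0,"claw":30},{"dx":0,"dy":0,"dz":0,"wx":0,"wy":0,"wz":0,"claw":30},{"dx":0,"dy":0,"dz":0,"wx":0,"wy":0,"wz":0,"claw":30},{"dx":0,"dy":0,"dz":0,"wx":0,"wy":0,"wz":0,"claw":30}]' 30
```

```text
clock: 12.18
position: [0.4463, 0.1093, 0.0038]
tool_rot: [3.141, 0.001, -3.142]
force: [-0.3, 0.3, 0.5]
grip_width: 0.0429
finger_force: 30.4
```

```bash
python3 -m handwheel '[{"dx":0,"dy":0,"dz":-5.5,"wx":0,"wy":0,"wz":0,"claw":30},{"dx":0,"dy":0,"dz":-5.5,"wx":0,"wy":0,"wz":0,"claw":30},{"dx":-3.1,"dy":-4.5,"dz":0,"wx":0,"wy":0,"wz":0,"claw":30},{"dx":-3.1,"dy":-4.5,"dz":0,"wx":0,"wy":0,"wz":0,"claw":30},{"dx":-3.1,"dy":-4.6,"dz":0,"wx":0,"wy":0,"wz":0,"claw":30},{"dx":-3.1,"dy":-4.6,"dz":0,"wx":0,"wy":0,"wz":0,"claw":30},{"dx":-3.2,"dy":-4.6,"dz":0,"wx":0,"wy":0,"wz":0,"claw":30},{"dx":0,"dy":0,"dz":0,"wx":0,"wy":0,"wz":0,"claw":30}]'
python3 -m handwheel '[{"dx":0,"dy":0,"dz":4,"wx":0,"wy":0,"wz":0,"claw":30},{"dx":0,"dy":0,"dz":0,"wx":0,"wy":0,"wz":0,"claw":30}]'
python3 look.py setplate:0.015 spacer_small:0.088 spacer_large:0.037 pic=w6
```

```text
clock: 13.18
position: [0.603, -0.1231, 0.1131]
tool_rot: [-3.14, 0.001, 3.137]
force: [-1.4, 1.6, -1.2]
grip_width: 0.0424
finger_force: 30.9
clock: 13.42
position: [0.6002, -0.1178, 0.0714]
tool_rot: [3.141, -0.004, -3.141]
force: [-1.1, 0.2, -0.5]
grip_width: 0.0429
finger_force: 30.9
t 13.475 tcp [ 0.6012 -0.118   0.073 ] rot [ 3.141e+00 -2.000e-03 -3.141e+00] q [ 0.17  0.7  -0.1   1.74  0.1   0.7   1.58]
setplate 0.68 [213. 162. 135. 100.] enc 600.2 -118.6 49.6 lsq [ 596.8 -118.8] 41.4 x 551.0 623.1 y -167.5 -69.7 [134. 140. 147.]
spacer_small 0.61 [241. 233.  83.  89.] enc 597.3 -117.4 24.1 lsq [ 597.7 -117.7] 22.3 x 574.1 621.4 y -138.4 -97.0 [152. 184. 199.]
spacer_large 0.62 [234. 198.  92.  89.] enc 599.7 -119.0 29.6 lsq [ 596.7 -119. ] 23.8 x 570.3 610.0 y -148.2 -89.8 [173. 202. 214.]
```

View pics/w6.png

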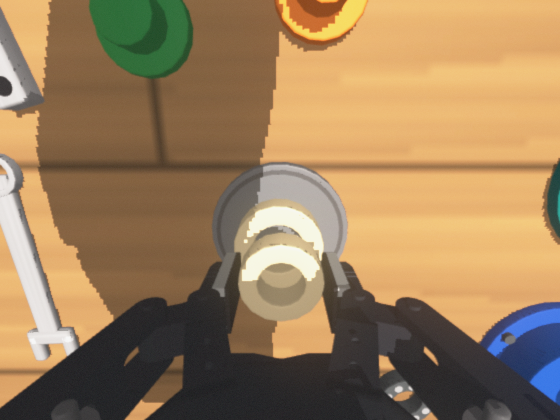

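The small ring is held at (282,278) above the large ring (280,243). They are within about 1 mm of each other, so I'll lower and release.

```bash
python3 -m handwheel '[{"dx":-0.1,"dy":-0.1,"dz":1.5,"wx":0,"wy":0,"wz":0,"claw":30},{"dx":0,"dy":0,"dz":1.4,"wx":0,"wy":0,"wz":0,"claw":30},{"dx":0,"dy":0,"dz":0.35,"wx":0,"wy":0,"wz":0,"claw":30},{"dx":0,"dy":0,"dz":0,"wx":0,"wy":0,"wz":0,"claw":30},{"dx":0,"dy":0,"dz":0,"wx":0,"wy":0,"wz":0,"claw":70},{"dx":0,"dy":0,"dz":0,"wx":0,"wy":0,"wz":0,"claw":90},{"dx":0,"dy":0,"dz":0,"wx":0,"wy":0,"wz":0,"claw":90}]'
python3 -m handwheel '[{"dx":0,"dy":0,"dz":-5,"wx":0,"wy":0,"wz":0,"claw":90},{"dx":0,"dy":0,"dz":-5,"wx":0,"wy":0,"wz":0,"claw":90},{"dx":0,"dy":0,"dz":0,"wx":0,"wy":0,"wz":0,"claw":90}]'
python3 look.py spacer_large:0.037 spacer_small:0.055 setplate:0.015 pic=w7; python3 - <<'E'
import cv2
a=cv2.imread("pics/w7.png"); cv2.imwrite("pics/w7c.png",cv2.resize(a[120:280,200:360],(480,480),interpolation=cv2.INTER_CUBIC))
E
```

```text
clock: 14.5
position: [0.6031, -0.1198, 0.0408]
tool_rot: [-3.142, 0.0, -3.141]
force: [0.6, -0.3, -1.1]
grip_width: 0.077
finger_force: 0.0
clock: 14.88
position: [0.6049, -0.1201, 0.1446]
tool_rot: [-3.141, 0.006, 3.141]
force: [1.0, -0.1, -0.6]
grip_width: 0.0768
finger_force: 0.0
t 14.925 tcp [ 0.6039 -0.1199  0.1425] rot [-3.141e+00  3.000e-03 -3.142e+00] q [ 0.18  0.61 -0.11  1.7   0.09  0.83  1.6 ]
spacer_large 0.68 [248. 173.  68.  65.] enc 603.1 -118.6 30.9 lsq [ 604.4 -119.3] 27.2 x 572.2 632.4 y -148.4 -90.2 [204. 232. 238.]
spacer_small 0.66 [258. 187.  49.  50.] enc 602.8 -120.1 22.9 lsq [ 602.8 -119.6] 21.6 x 580.4 625.7 y -140.5 -98.9 [202. 230. 236.]
spacer_small 0.36 [246. 176.  71.  61.] enc 598.1 -119.2 28.5 lsq [ 598.8 -119.5] 25.3 x 569.8 623.0 y -146.1 -92.4 [203. 231. 237.]
setplate 0.81 [232. 145. 103. 102.] enc 601.4 -119.3 50.1 lsq [ 601.3 -118.7] 49.1 x 551.5 650.4 y -167.5 -69.7 [145. 152. 160.]
```

View pics/w7c.png

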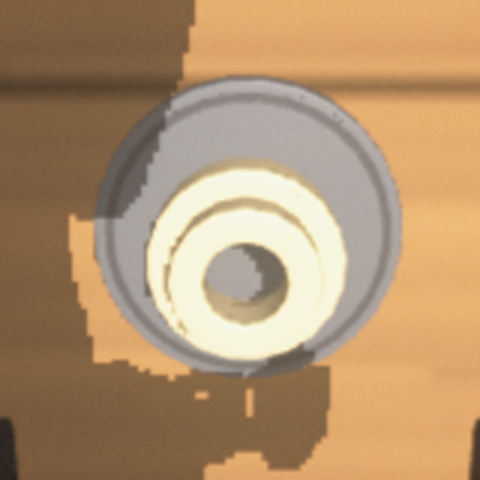

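Both rings are concentric at crop (246,275) and sit in the middle of the plate. Next is the orange cap.

```bash
python3 -m handwheel '[{"dx":5,"dy":0.8,"dz":0,"wx":0,"wy":0,"wz":0,"claw":90},{"dx":5,"dy":0.8,"dz":0,"wx":0,"wy":0,"wz":0,"claw":90},{"dx":5.4,"dy":0.9,"dz":0,"wx":0,"wy":0,"wz":0,"claw":90},{"dx":0,"dy":0,"dz":0,"wx":0,"wy":0,"wz":0,"claw":80},{"dx":0,"dy":0,"dz":0,"wx":0,"wy":0,"wz":0,"claw":80}]'
python3 look.py cap:0.012 pic=w8; python3 - <<'E'
from h import *
fr=optics.grab_frame("wrist"); hsv=cv2.cvtColor(fr["frame"],cv2.COLOR_BGR2HSV)
m=cv2.inRange(hsv,(5,190,60),(16,255,255)); n,l,st,c=cv2.connectedComponentsWithStats(m)
for i in np.argsort(-st[1:,4])[:2]+1: print(st[i],c[i])
E
```

```text
clock: 15.7
position: [0.4494, -0.0948, 0.1405]
tool_rot: [3.142, -0.0, -3.141]
force: [0.8, 0.2, -0.2]
grip_width: 0.0683
finger_force: 0.0
t 15.75 tcp [ 0.4498 -0.0948  0.1405] rot [ 3.141  0.    -3.141] q [ 0.18  0.4  -0.13  2.1   0.08  0.64  1.57]
cap 0.95 [143. 191.  63.  59.] enc 467.7 -202.3 32.2 lsq [ 467.4 -201.3] 29.6 x 437.9 495.7 y -230.7 -170.3 [ 56. 104.  54.]
cap 0.84 [254. 170.  59.  60.] enc 447.1 -93.7 29.5 lsq [447.4 -93.8] 28.5 x 417.9 476.3 y -122.1 -65.6 [ 66. 176. 244.]
cap 0.6 [271.  40.  69.  74.] enc 340.0 -76.7 28.7 lsq [339.7 -76.6] 27.8 x 311.8 367.7 y -104.5 -48.5 [110. 203.  99.]
[260 185  40  38 293] [275.1331058  197.46075085]
[257 172  20  14  27] [266.59259259 176.40740741]
```

View pics/w8.png

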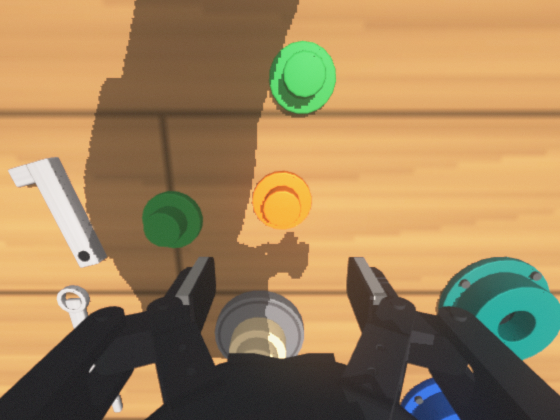

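The cap (282,200) is orange, with green ones at (172,220) and (303,77). Grasping its boss.

```bash
python3 -m handwheel '[{"dx":0.2,"dy":0.1,"dz":5,"wx":0,"wy":0,"wz":0,"claw":80},{"dx":0,"dy":0,"dz":5,"wx":0,"wy":0,"wz":0,"claw":80},{"dx":0,"dy":0,"dz":2.5,"wx":0,"wy":0,"wz":0,"claw":75},{"dx":0,"dy":0,"dz":0,"wx":0,"wy":0,"wz":0,"claw":20},{"dx":0,"dy":0,"dz":0,"wx":0,"wy":0,"wz":0,"claw":20},{"dx":0,"dy":0,"dz":0,"wx":0,"wy":0,"wz":0,"claw":20},{"dx":0,"dy":0,"dz":0,"wx":0,"wy":0,"wz":0,"claw":20},{"dx":0,"dy":0,"dz":0,"wx":0,"wy":0,"wz":0,"claw":20}]' 40
```

```text
clock: 16.85
position: [0.4474, -0.0939, 0.0163]
tool_rot: [-3.141, 0.001, -3.142]
force: [-0.1, 0.3, 7.5]
grip_width: 0.0323
finger_force: 40.5
```

```bash
python3 -m handwheel '[{"dx":0,"dy":0,"dz":-5.5,"wx":0,"wy":0,"wz":0,"claw":20},{"dx":0,"dy":0,"dz":-5.5,"wx":0,"wy":0,"wz":0,"claw":20},{"dx":-3,"dy":3.3,"dz":-2,"wx":0,"wy":0,"wz":0,"claw":20},{"dx":-3,"dy":3.3,"dz":0,"wx":0,"wy":0,"wz":0,"claw":20},{"dx":-3,"dy":3.3,"dz":0,"wx":0,"wy":0,"wz":0,"claw":20},{"dx":-3,"dy":3.3,"dz":0,"wx":0,"wy":0,"wz":0,"claw":20},{"dx":0,"dy":0,"dz":0,"wx":0,"wy":0,"wz":0,"claw":20},{"dx":0,"dy":0,"dz":0,"wx":0,"wy":0,"wz":0,"claw":20}]'
python3 look.py housing:0.01 pic=w9; python3 - <<'E'
from h import *
fr=optics.grab_frame("wrist")
hsv=cv2.cvtColor(fr["frame"],cv2.COLOR_BGR2HSV); m=cv2.inRange(hsv,(75,120,30),(98,255,255))
# dark hole in teal: bore rim
ys,xs=np.nonzero(m); print("teal",xs.min(),xs.max(),ys.min(),ys.max())
cs,h=cv2.findContours(m,cv2.RETR_CCOMP,cv2.CHAIN_APPROX_NONE)
for c,hh in zip(cs,h[0]):
    if hh[3]>=0 and len(c)>25:
        P=np.array([toz(fr,u,v,.04)[:2] for u,v in c[:,0]])*1e3; print("hole",c[:,0].mean(0),cv2.minEnclosingCircle(np.float32(P)))
E
```

```text
clock: 17.85
position: [0.5665, 0.0378, 0.1456]
tool_rot: [-3.141, -0.001, -3.142]
force: [-0.4, -0.2, -0.1]
grip_width: 0.0323
finger_force: 40.2
t 17.9 tcp [0.5664 0.0374 0.1458] rot [-3.141e+00 -1.000e-03  3.141e+00] q [-0.07  0.54 -0.14  1.83  0.1   0.78  1.31]
housing 0.94 [300. 288.  84.  93.] enc 717.0 73.3 35.4 lsq [720.1  72.4] 25.1 x 681.7 750.8 y 56.3 88.7 [168.  94.  67.]
housing 0.87 [324. 143. 120. 114.] enc 570.6 140.4 62.1 lsq [570.  140.1] 58.9 x 510.9 627.2 y 80.2 200.3 [135. 148.  64.]
teal 327 444 144 256
hole [395.6        210.58333333] ((568.3270263671875, 138.53543090820312), 18.64314842224121)
hole [344.97058824 171.94117647] ((532.9503173828125, 92.08634185791016), 5.523778438568115)
```

View pics/w9.png

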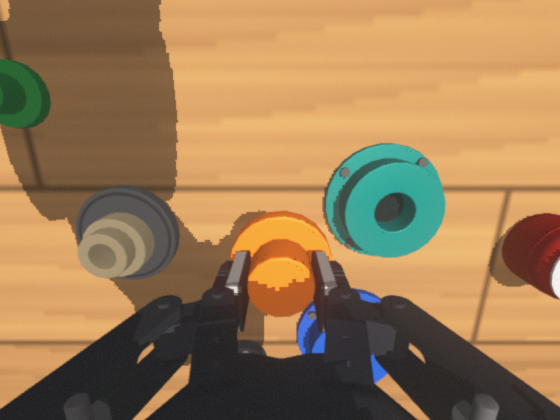

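The bore is at (395,211), measured at (0.5683, 0.1385), and the cap is held upright at (281,260). The distance to the plate, 259.4 mm, agrees with the text. Moving over the bore and lowering.

```bash
python3 -m handwheel '[{"dx":-0.2,"dy":5,"dz":0,"wx":0,"wy":0,"wz":0,"claw":20},{"dx":0,"dy":5.1,"dz":0,"wx":0,"wy":0,"wz":0,"claw":20},{"dx":0,"dy":0,"dz":0,"wx":0,"wy":0,"wz":0,"claw":20},{"dx":0,"dy":0,"dz":4,"wx":0,"wy":0,"wz":0,"claw":20},{"dx":0,"dy":0,"dz":3.5,"wx":0,"wy":0,"wz":0,"claw":20},{"dx":0,"dy":0,"dz":1,"wx":0,"wy":0,"wz":0,"claw":20},{"dx":0,"dy":0,"dz":0,"wx":0,"wy":0,"wz":0,"claw":20},{"dx":0,"dy":0,"dz":0,"wx":0,"wy":0,"wz":0,"claw":20}]'
```

```text
clock: 19.0
position: [0.5698, 0.1391, 0.0621]
tool_rot: [3.141, 0.002, 3.141]
force: [-1.1, 0.5, -0.4]
grip_width: 0.0325
finger_force: 40.2
```

```bash
python3 -m handwheel '[{"dx":0.1,"dy":0,"dz":0.4,"wx":0,"wy":0,"wz":0,"claw":20},{"dx":0,"dy":0,"dz":0.05,"wx":0,"wy":0,"wz":0,"claw":20},{"dx":0,"dy":0,"dz":0,"wx":0,"wy":0,"wz":0,"claw":20},{"dx":0,"dy":0,"dz":0,"wx":0,"wy":0,"wz":0,"claw":60},{"dx":0,"dy":0,"dz":0,"wx":0,"wy":0,"wz":0,"claw":80},{"dx":0,"dy":0,"dz":0,"wx":0,"wy":0,"wz":0,"claw":80}]'
python3 -m handwheel '[{"dx":0,"dy":0,"dz":-5,"wx":0,"wy":0,"wz":0,"claw":80},{"dx":0,"dy":0,"dz":-5,"wx":0,"wy":0,"wz":0,"claw":80},{"dx":0,"dy":0,"dz":0,"wx":0,"wy":0,"wz":0,"claw":80},{"dx":0,"dy":0,"dz":0,"wx":0,"wy":0,"wz":0,"claw":80}]'
python3 look.py cap:0.052 housing:0.01 pic=w10
```

```text
clock: 19.75
position: [0.568, 0.1392, 0.0563]
tool_rot: [-3.142, 0.0, -3.141]
force: [-1.0, -0.8, 0.1]
grip_width: 0.0685
finger_force: 0.0
clock: 20.25
position: [0.5678, 0.1392, 0.1561]
tool_rot: [-3.142, -0.0, -3.141]
force: [-0.2, -0.2, -0.0]
grip_width: 0.0685
finger_force: 0.0
t 20.3 tcp [0.5676 0.1391 0.1556] rot [-3.141e+00 -1.000e-03 -3.141e+00] q [-0.24  0.55 -0.15  1.77  0.1   0.83  1.14]
cap 0.77 [250. 180.  62.  62.] enc 568.1 139.6 29.4 lsq [568.1 139.5] 28.4 x 539.0 597.0 y 111.4 167.1 [ 62. 156. 239.]
housing 0.85 [214. 282.  93.  85.] enc 728.5 111.8 65.0 lsq [720.8 113.5] 56.3 x 664.5 775.9 y 56.9 171.6 [138.  76.  50.]
housing 0.75 [224. 140. 114. 112.] enc 569.1 139.1 59.1 lsq [568.8 139.3] 57.3 x 510.3 627.9 y 81.6 196.7 [141. 156.  86.]
housing 0.65 [  0. 209.  64.  58.] enc 615.1 -128.0 37.7 lsq [ 611.6 -127.4] 29.3 x 578.4 647.2 y -153.4 -94.9 [106. 132. 146.]
```

View pics/w10.png

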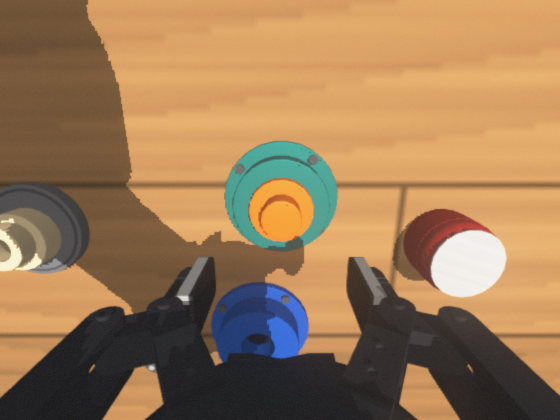

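The cap stands centred at (281,210) on the teal housing, about 1 mm from the bore centre. Now to the jaw.

```bash
python3 -m handwheel '[{"dx":1.4,"dy":-5.6,"dz":0,"wx":0,"wy":0,"wz":0,"claw":70},{"dx":1.4,"dy":-5.6,"dz":0,"wx":0,"wy":0,"wz":0,"claw":70},{"dx":1.4,"dy":-5.6,"dz":0,"wx":0,"wy":0,"wz":0,"claw":70},{"dx":1.4,"dy":-5.6,"dz":0,"wx":0,"wy":0,"wz":0,"claw":70},{"dx":1.4,"dy":-5.6,"dz":0,"wx":0,"wy":0,"wz":0,"claw":70},{"dx":1.4,"dy":-5.6,"dz":0,"wx":0,"wy":0,"wz":0,"claw":70},{"dx":1.4,"dy":-5.6,"dz":0,"wx":0,"wy":0,"wz":0,"claw":70},{"dx":1.3,"dy":-5.5,"dz":0,"wx":0,"wy":0,"wz":0,"claw":70}]'
python3 -m handwheel '[{"dx":0,"dy":0,"dz":0,"wx":0,"wy":0,"wz":0,"claw":70},{"dx":0,"dy":0,"dz":0,"wx":0,"wy":0,"wz":0,"claw":70}]'
cat > jaw.py <<'E'
from h import *
import sys
z=float(sys.argv[1])
fr=optics.grab_frame("wrist"); s=monitor.observe(); print("t",s["clock"],np.round(s["position"],4),np.round(s["tool_rot"],3),np.round(s["qpos"],2))
cv2.imwrite("pics/"+sys.argv[2]+".png",fr["frame"])
for m in optics.masks_of("jaw","wrist"):
    c=max(cv2.findContours(np.uint8(m["region"]),cv2.RETR_EXTERNAL,cv2.CHAIN_APPROX_NONE)[0],key=cv2.contourArea)[:,0]
    P=np.array([toz(fr,u,v,z)[:2] for u,v in c])*1e3
    # fill on a metric grid and fit the known outline by grid/Nelder search
    from scipy.optimize import minimize
    T=np.array([[-55,-11],[55,-11],[55,30],[37,30],[37,11],[-55,11]],float)
    def cost(p):
        cc,ss=np.cos(p[2]),np.sin(p[2]); Q=np.float32(T@np.array([[cc,ss],[-ss,cc]])+p[:2])
        return np.mean(np.minimum(np.abs([cv2.pointPolygonTest(Q,(float(a),float(b)),True) for a,b in P[::2]]),15)**2)
    c0=P.mean(0); best=min((minimize(cost,[c0[0],c0[1],a],method="Nelder-Mead",options=dict(initial_simplex=[[c0[0],c0[1],a],[c0[0]+10,c0[1],a],[c0[0],c0[1]+10,a],[c0[0],c0[1],a+.3]])) for a in np.arange(-3,3.2,.5)),key=lambda r:r.fun)
    print(round(m["p"],2),np.round(m["rect"]),"pose mm,rad",best.x.round(3),"rms",round(best.fun**.5,2))
E
python3 jaw.py 0.016 w11
```

```text
clock: 21.4
position: [0.4561, -0.3094, 0.1556]
tool_rot: [3.141, -0.001, -3.141]
force: [0.7, -0.6, 0.7]
grip_width: 0.0598
finger_force: 0.0
clock: 21.65
position: [0.4568, -0.3073, 0.1556]
tool_rot: [3.141, -0.001, 3.142]
force: [1.4, 0.4, -0.2]
grip_width: 0.0598
finger_force: 0.0
t 21.7 [ 0.4572 -0.3068  0.1558] [ 3.141e+00 -1.000e-03 -3.140e+00] [ 0.56  0.5  -0.11  1.86  0.07  0.78  1.99]
0.9 [241. 147.  65. 110.] pose mm,rad [ 461.169 -303.573   -2.884] rms 0.74
```

View pics/w11.png

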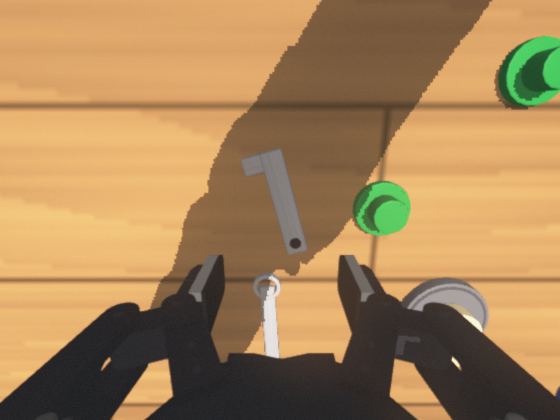

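The jaw shows at (275,200), its bar's middle at (0.461, -0.3036) and its axis at 0.257 rad. The wrench eye at (267,287) and the green cap at (382,208) are clear of the fingers.

```bash
python3 -m handwheel '[{"dx":-0.4,"dy":0.35,"dz":0,"wx":0,"wy":0,"wz":-0.129,"claw":70},{"dx":0,"dy":0,"dz":0,"wx":0,"wy":0,"wz":-0.128,"claw":70},{"dx":0,"dy":0,"dz":5,"wx":0,"wy":0,"wz":0,"claw":70},{"dx":0,"dy":0,"dz":5,"wx":0,"wy":0,"wz":0,"claw":70},{"dx":0,"dy":0,"dz":0,"wx":0,"wy":0,"wz":0,"claw":70}]' 60
python3 jaw.py 0.016 w12
```

```text
clock: 22.38
position: [0.4598, -0.3021, 0.0538]
tool_rot: [3.137, -0.004, -2.882]
force: [-0.1, 0.4, 1.4]
grip_width: 0.0596
finger_force: 0.0
t 22.425 [ 0.461  -0.3031  0.0561] [ 3.140e+00 -2.000e-03 -2.883e+00] [ 0.58  0.66 -0.15  1.91  0.16  0.58  2.16]
0.88 [227. 156.  66. 158.] pose mm,rad [ 460.657 -303.804   -2.879] rms 0.59
```

```bash
python3 -m handwheel '[{"dx":0,"dy":-0.05,"dz":4,"wx":0,"wy":0,"wz":0,"claw":70},{"dx":0,"dy":0,"dz":1.2,"wx":0,"wy":0,"wz":0,"claw":50},{"dx":0,"dy":0,"dz":0,"wx":0,"wy":0,"wz":0,"claw":5},{"dx":0,"dy":0,"dz":0,"wx":0,"wy":0,"wz":0,"claw":5},{"dx":0,"dy":0,"dz":0,"wx":0,"wy":0,"wz":0,"claw":5},{"dx":0,"dy":0,"dz":0,"wx":0,"wy":0,"wz":0,"claw":5},{"dx":0,"dy":0,"dz":0,"wx":0,"wy":0,"wz":0,"claw":5},{"dx":0,"dy":0,"dz":0,"wx":0,"wy":0,"wz":0,"claw":5}]' 60
```

```text
clock: 23.48
position: [0.4619, -0.3051, 0.0058]
tool_rot: [-3.14, 0.001, -2.885]
force: [-1.8, 1.7, 9.7]
grip_width: 0.02
finger_force: 60.3
```

```bash
python3 -m handwheel '[{"dx":0,"dy":0,"dz":-5.5,"wx":0,"wy":0,"wz":0,"claw":5},{"dx":0,"dy":0,"dz":-5.5,"wx":0,"wy":0,"wz":0,"claw":5},{"dx":0,"dy":0,"dz":-2,"wx":0,"wy":0,"wz":0.129,"claw":5},{"dx":0,"dy":0,"dz":0,"wx":0,"wy":0,"wz":0.128,"claw":5},{"dx":-2,"dy":5.2,"dz":0,"wx":0,"wy":0,"wz":0,"claw":5},{"dx":-2,"dy":5.2,"dz":0,"wx":0,"wy":0,"wz":0,"claw":5},{"dx":-2,"dy":5.2,"dz":0,"wx":0,"wy":0,"wz":0,"claw":5},{"dx":-2,"dy":5.2,"dz":0,"wx":0,"wy":0,"wz":0,"claw":5}]'
python3 -m handwheel '[{"dx":-2.2,"dy":5.2,"dz":0,"wx":0,"wy":0,"wz":0,"claw":5},{"dx":-2.2,"dy":5.4,"dz":0,"wx":0,"wy":0,"wz":0,"claw":5},{"dx":0,"dy":0,"dz":0,"wx":0,"wy":0,"wz":0,"claw":5},{"dx":0,"dy":0,"dz":0,"wx":0,"wy":0,"wz":0,"claw":5}]'
python3 look.py setplate:0.015 cap:0.052 housing:0.01 pic=w13
```

```text
clock: 24.48
position: [0.5417, -0.0951, 0.1352]
tool_rot: [-3.141, 0.001, -3.142]
force: [0.8, -1.0, -3.0]
grip_width: 0.0203
finger_force: 60.3
clock: 24.98
position: [0.585, 0.0091, 0.1347]
tool_rot: [-3.141, 0.0, -3.141]
force: [-0.6, -0.9, -3.2]
grip_width: 0.0201
finger_force: 60.3
t 25.025 tcp [0.5849 0.0084 0.1347] rot [-3.141  0.     3.141] q [-0.04  0.58 -0.11  1.79  0.09  0.78  1.38]
setplate 0.69 [ 94. 168. 108. 104.] enc 599.5 -115.5 51.7 lsq [ 600.3 -115.5] 44.4 x 551.2 650.2 y -167.2 -64.5 [88. 91. 95.]
cap 0.98 [ 0. 29. 69. 77.] enc 476.3 -166.3 26.9 lsq [ 476. -165.] 24.4 x 451.2 499.5 y -190.5 -139.4 [49. 93. 44.]
cap 0.81 [407. 164.  80.  69.] enc 569.9 138.7 34.6 lsq [568.8 138.2] 30.5 x 539.6 596.9 y 106.2 171.9 [ 59. 146. 221.]
housing 0.82 [344. 277.  85. 108.] enc 697.4 121.3 50.8 lsq [703.6 118.3] 37.8 x 665.3 716.5 y 74.2 168.4 [186. 104.  72.]
housing 0.31 [102. 196.  77.  69.] enc 612.3 -127.0 36.5 lsq [ 611.6 -126.6] 30.1 x 578.4 648.4 y -162.1 -92.0 [106. 134. 151.]
```

View pics/w13.png

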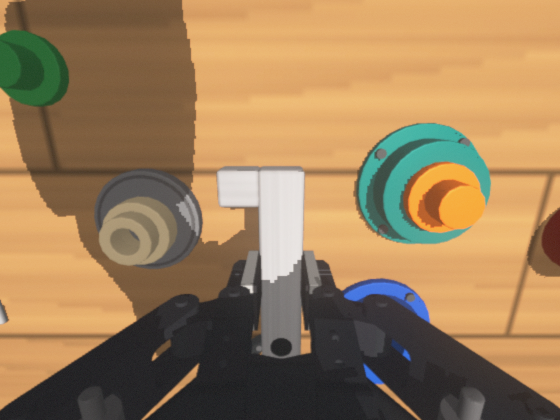

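The jaw is held along x at (281,260), between the plate at (148,217) and the housing at (425,185). Lowering it to the halfway point (0.585, 0.010).

```bash
python3 -m handwheel '[{"dx":0,"dy":0.1,"dz":5,"wx":0,"wy":0,"wz":0,"claw":5},{"dx":0,"dy":0,"dz":5,"wx":0,"wy":0,"wz":0,"claw":5},{"dx":0,"dy":0,"dz":2.5,"wx":0,"wy":0,"wz":0,"claw":5},{"dx":0,"dy":0,"dz":0.4,"wx":0,"wy":0,"wz":0,"claw":5},{"dx":0,"dy":0,"dz":0,"wx":0,"wy":0,"wz":0,"claw":5},{"dx":0,"dy":0,"dz":0,"wx":0,"wy":0,"wz":0,"claw":45},{"dx":0,"dy":0,"dz":0,"wx":0,"wy":0,"wz":0,"claw":60},{"dx":0,"dy":0,"dz":0,"wx":0,"wy":0,"wz":0,"claw":60}]'
python3 -m handwheel '[{"dx":0,"dy":0,"dz":-5,"wx":0,"wy":0,"wz":0,"claw":60},{"dx":0,"dy":0,"dz":-5,"wx":0,"wy":0,"wz":0,"claw":60},{"dx":0,"dy":0,"dz":-5,"wx":0,"wy":0,"wz":0,"claw":60},{"dx":0,"dy":0,"dz":0,"wx":0,"wy":0,"wz":0,"claw":60},{"dx":0,"dy":0,"dz":0,"wx":0,"wy":0,"wz":0,"claw":60}]'
python3 jaw.py 0.016 w14
```

```text
clock: 26.18
position: [0.5854, 0.0102, 0.0055]
tool_rot: [3.142, 0.0, 3.142]
force: [-0.1, -0.1, 0.0]
grip_width: 0.051
finger_force: 0.0
clock: 26.8
position: [0.585, 0.0102, 0.1552]
tool_rot: [-3.142, -0.0, -3.141]
force: [0.2, -0.7, 0.2]
grip_width: 0.0511
finger_force: 0.0
t 26.85 [0.5847 0.0103 0.1546] [-3.141e+00 -1.000e-03 -3.141e+00] [-0.04  0.55 -0.12  1.78  0.08  0.82  1.38]
0.6 [249. 144.  43. 107.] pose mm,rad [585.023   9.707   3.144] rms 0.94
```

View pics/w14.png

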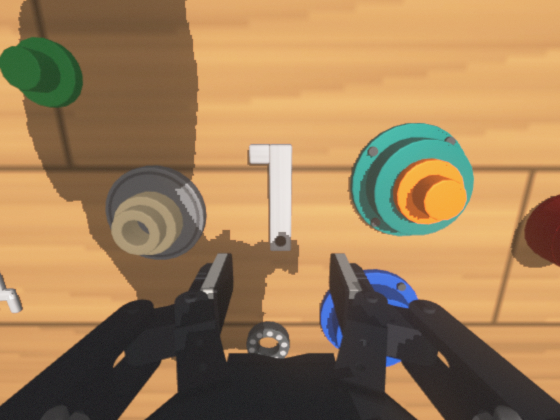

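The jaw lies flat at (280,197), measured at (0.5850, 0.0097) against a target of (0.585, 0.010). The ring stack at (145,225) and the cap at (430,190) are in place. Handing in.

```bash
python3 -c "from workcell import job_done; print(job_done())"
```

```text
the job is handed in; nothing more can be done
None
```

The roller end kit is set out and handed in at about 27 s: both rings centred on the plate, cap central over the teal housing's bore and jaw halfway, each within about 2 mm by the wrist camera; the tin, wrench and bearing were not touched.

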